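# Open the inclined cooling-water valve to its stop and ease it back

## Task

Open the cooling-water valve on the service pillar before the run: fold the black crank grip out of the handwheel, wind the wheel anticlockwise (seen looking onto its face) until you feel it come up against its stop, then turn it back a quarter turn so that it cannot jam open. Finish with the grip folded flat again and let go, leaving the things that stand round the pillar where they are.

Things in the scene. Friction and masses are not known exactly. Their poses are not given: they have to be found in the camera images.
- service_pillar: Grey service pillar, 66x80 mm, 393 mm high, fixed to the worktop, brass valve low on its front. Origin: on the worktop under the valve; the pillar stands from 50 to 116 mm along its +x, its front looks to -x. 255 to 358 mm up, on a stub over the valve, a gauge 64 mm across stands out to -30 mm, so the wheel is not free from straight above. A bare hose nozzle, 75 mm up, reaches to -107 mm.
- wheel_face (a point): Centre of the face of the aluminium handwheel, a disc 100 mm across, 15 mm thick, face centre 159 mm above the worktop. Turns with the wheel. z: the wheel's axis, out of the face; it leans 37 degrees from vertical, away from the pillar, so the face looks up and to the pillar's front. x: in the face, from the centre towards the grip's fold axis on the rim.
- grip_hinge (a point): Middle of the fold axis of the crank grip, on the wheel's rim, 40 mm from the wheel's centre and 10 mm above its face, between two small hinge cheeks (26 mm over both, 16 mm high). Turns with the wheel, its axes parallel to wheel_face's; y is the fold axis, tangential to the wheel.
- grip_middle (a point): On the centre line of the crank grip, 30 mm from its fold axis. Black round handle, 14 to 16 mm thick, sleeve from 8 to 52 mm from the fold axis. The sleeve revolves freely, so it may be held while cranking without turning the tool. Folded, it lies from the rim over the hub, 3 mm above the face; folded out, it stands square to the face. x: along the grip, from its free end to the fold axis.
- valve_wheel (a joint): Turn of the handwheel, rad, about wheel_face's z: 0 is shut, it grows as the valve opens (anticlockwise looking onto the face). It starts nearly shut, with between one and a third and two and a bit turns to go to the open stop, a hard stop inside the valve that must be felt. Up to there about 3 N at the grip turns it; it stays where it is left.
- crank_grip (a joint): Fold of the crank grip, rad: 0 is folded flat over the face (as at the start), 1.57 is folded out square to the face, where it has a stop. It stays at any angle: about 3 N at the middle of the grip swings it.
- tool_tube: Black tube of hand tools on a round foot, fixed, on the worktop to the right of the pillar: keep the arm and gripper clear of it. Origin: centre of the foot. About 105 mm across and 195 mm high with the tools in it.
- beaker_100: Glass beaker, 50 mm across, 68 mm high, in front of the hose nozzle; loose, to be left alone. Origin: centre of the underside, as for the next six.
- sample_jar_2: Brown jar with a white cap, 35 mm across, 76 mm high, near the pillar; leave alone.
- timer: White bench timer, 62x58x18 mm, near the pillar; leave alone.
- wash_bottle: White wash bottle with a bent spout, 66x110x201 mm; leave alone.
- bottle_white: White bottle, 60 mm across, 183 mm high; leave alone.
- bottle_red_cap: White bottle with a red cap, 54 mm across, 184 mm high; leave alone.
- cylinder_50: Measuring cylinder on a blue foot, 62 mm across the foot, 182 mm high; leave alone.

How it is judged:
By the outcome, as a careful person would: the job done as asked, in the order asked, and still so for the second after the job is handed in, with the robot touching nothing.
It also fails if it takes over 72 s, if anything falls off the work surface, if the arm or the gripper's body presses on something with over 40 N, if the wrist force passes 120 N, or if a joint passes its speed limit or range.

## Robot

A 6-joint arm with a two-finger parallel gripper is mounted at the origin on a cart in front of the work surface, level with it; the furniture and walls round the work are solid. World frame = base frame: x ahead of the robot, y to its left, z up, the work surface at z = 0. Lengths are in m, angles in degrees, forces in N, time in s.
With the tool pointing down it reaches from about 0.25 to 0.725 m from the base axis. Payload 9.7 kg.
Tool frame: the origin (TCP) lies midway between the tips of the shut fingers; the grasp point (between the pads) lies 19 mm behind it; z points along the fingers, y is the line along which they close (so a half turn about z gives the same grasp; the last joint's range is limited). The gripper opens to 85 mm and grips with 20 to 120 N. Pads are 22 mm wide; open, the fingers measure 114 mm over their backs; the gripper's body (76 mm by 85 mm) begins 54 mm behind the grasp point. The pads swing forward as they close: fully open they stand 13 mm farther back than shut.
Start: joints at [-76.948, 4.979, 10.078, 95.1, 0, 90], TCP at [0.124, -0.536, 0.195] pointing down, gripper open.
Joint ranges: [-179.16, 179.16], [-48.56, 103.87], [-65.8, 70.77], [-126.05, 130.52], [-82.76, 87.17], [-180, 180]. Speed limits (degrees/s): [127.2, 127.2, 147.25, 180, 180, 180].

## Interface

Orientations are given as [roll, pitch, yaw] about the fixed x, y, z axes, in that order (R = Rz(yaw) Ry(pitch) Rx(roll)).
In Python, from workcell import bot gives the robot as it stands. The module is installed in compiled form; this text tells all that it offers.
- The arm moves only by the tool send_rows, never from a script. Its argument "moves" is one flat list of numbers, 7 for each row, row after row: the shift along the world's x, y, z normalised to -1 to 1, where 1 is 0.025 m, then the turn, a rotation vector about the world's x, y, z normalised to -1 to 1, where 1 is 0.15 rad, then the closure, from -1 (fully open) to 1 (shut), so that 0 is half open. A call has 1 to 8 rows; each row shifts and turns the commanded pose from where the row before left it; what a row does not reach is not made up. A row lasts 1/8 s, in which the tool goes at most 62.5 mm and 10.7 degrees, less where a joint would pass 70% of its speed; a pose out of reach is approached as far as the arm can. A call with a number of a shift or a turn outside -1 to 1 is refused whole. A call with a gripper value outside its range is refused whole. The fingers move at their own pace and stop on an object; "squeeze" is the grip in N (left out, the last holds). Time passes only in rows, so rows that do not move let the fingers close. It gives the time, the measured TCP pose, the force, the opening and the grip force at its end, in the units of the state.
- bot.get_obs(): the state, without advancing time (a new reading comes with each control period).
- bot.camera(name): name is "scene" or "top" or "wrist"; returns a dict with "color" (400x640x3 uint8, red, green, blue), "camera_matrix" (3x3 intrinsics, pixels), "R" (3x3) and "t" (3): a world point X has camera coordinates R X + t. Camera axes: x right, y down, z forward; pixel columns grow to the right and rows downward; lengths in m; the calibration is good to about 2 mm. The wrist camera is an equidistant fisheye: a pixel r from the principal point sees the ray r / f radians off the axis. A picture is of the moment at which its call begins. There is no depth.
- bot.job_done(): hands the job in; it is judged then, once.
Trained networks look in the newest picture that a camera, given by its name, has taken for a name from the list of things; names that differ only in an ending like _2 or _b are one class to them, and where a whole thing is asked for, a point or a joint stands for the part that bears it (a point fixed in the world has none). Each returns a list of dicts, best first, with "p" (0 to 1); they miss things now and then, are a little off and sometimes report something else, mostly with a low value. They report only what shows in the picture. A call takes as long as a camera call.
- bot.boxes_of(camera, query): "extent" ([left, top, right, bottom] in pixels, round what is visible of it).
- bot.trace(camera, query): "region" (400x640 bool, what is visible of it) and "extent" ([left, top, right, bottom] in pixels, round what is visible of it).
- bot.landmark_of(camera, query): "pixel" ([column, row] in pixels: a listed point, or the origin of a listed thing).
The state is a dict: "time": time; "q": joint angles; "qd": joint speeds; "joint_efforts": joint torques, N m; "ee_pos": TCP position; "tcp_rot": TCP orientation; "wrist_force": force on the tool from outside, world axes, zero at the start; "torque": the same for the moment, N m; "opening": finger opening in m; "grasp_force": force on a finger pad.
Only numpy, scipy, OpenCV 4.12 (cv2) and the standard library are available. Lean on these libraries where they do the work, as an engineer would, in place of code of your own. Each camera call takes 0.05 s, during which the arm holds its last target. There are 200 camera calls.

## Working session

There is one attempt and no reset: what is moved stays moved. The work goes in short steps, Python scripts to look and compute and a tool call to move; the robot and the scene stay as the last step left them, time stands still between calls to the robot, and variables do not carry over. Pictures are saved under pics/ and viewed, at most 10 in all, crops included, and the job is handed in when it is done.

Besides the shell and the picture viewer there is one more tool, called after "Request:" as name(argument=value, ...) on one line, values as JSON. send_rows: Moves the arm, as the interface text tells. Its arguments: {"type":"object","properties":{"moves":{"type":"array"},"squeeze":{"type":"number"}},"required":["moves"]}

```bash
mkdir -p pics; ls
python3 - <<'E'
from workcell import bot
import cv2,numpy as np
o=bot.get_obs();print(o)
for c in ["scene","top"]:
    d=bot.camera(c);cv2.imwrite(f"pics/{c}0.png",d["color"][:,:,::-1]);np.savez(f"{c}0.npz",K=d["camera_matrix"],R=d["R"],t=d["t"])
    print(c,d["camera_matrix"].tolist(),(-d["R"].T@d["t"]).round(3),d["R"][2].round(3))
    for n in ["service_pillar","wheel_face","grip_hinge","grip_middle","tool_tube","beaker_100","sample_jar_2","timer","wash_bottle","bottle_white","bottle_red_cap","cylinder_50"]:
        print(n,[(np.round(r["pixel"],1).tolist(),round(r["p"],2)) for r in bot.landmark_of(c,n)[:2]])
E
```

```text
pics
{'time': 0.0, 'q': array([-7.69478966e+01,  5.00946038e+00,  1.00357381e+01,  9.51004504e+01,
        2.85543708e-04,  9.00003410e+01]), 'qd': array([ 0.00784084, -0.03011991, -0.01557046,  0.00509791,  0.00069758,
       -0.09955296]), 'joint_efforts': array([-1.20888686e-03, -5.20382452e+01,  4.64809656e+01,  1.58499100e-02,
       -2.31670047e-04, -1.49724201e-05]), 'ee_pos': array([ 0.12414927, -0.53552016,  0.19421034]), 'tcp_rot': array([-1.79925827e+02, -2.85102032e-04,  1.30517620e+01]), 'wrist_force': array([-0.15991818,  0.09766192, -1.23474798]), 'torque': array([-0.04616309,  0.01596635, -0.02898618]), 'grasp_force': 0.0, 'opening': 0.0853892579916122}
scene [[441.1882490909976, 0.0, 320.7866570729355], [0.0, 441.1882490909976, 197.62864972928563], [0.0, 0.0, 1.0]] [ 0.611 -1.119  0.717] [-0.023  0.85  -0.527]
service_pillar [([323.3, 216.9], 0.81)]
wheel_face [([321.6, 180.2], 0.57)]
grip_hinge [([325.3, 186.2], 0.84)]
grip_middle [([327.6, 180.6], 0.51)]
tool_tube []
beaker_100 [([339.2, 253.0], 0.82)]
sample_jar_2 [([290.1, 224.0], 0.67)]
timer [([369.0, 218.7], 0
[... 174 characters left out ...]
.21)]
top [[367.3804092144136, 0.0, 317.9191531969493], [0.0, 367.3804092144136, 196.7167985860394], [0.0, 0.0, 1.0]] [ 0.199 -0.189  1.108] [ 0.362 -0.002 -0.932]
service_pillar [([276.9, 209.1], 0.74)]
wheel_face [([297.9, 190.9], 0.6), ([291.6, 189.3], 0.55)]
grip_hinge [([306.3, 184.7], 0.65)]
grip_middle [([223.3, 226.5], 0.5), ([300.0, 191.3], 0.42)]
tool_tube []
beaker_100 [([326.5, 191.4], 0.54)]
sample_jar_2 [([294.0, 241.1], 0.71)]
timer [([283.0, 169.9], 0.61), ([236.6, 250.4], 0.61)]
wash_bottle [([368.1, 255.7], 0.67)]
bottle_white [([225.6, 225.4], 0.87), ([239.4, 250.6], 0.74)]
bottle_red_cap [([236.4, 249.9], 0.75), ([325.1, 192.8], 0.39)]
cylinder_50 [([396.2, 246.7], 0.63)]
```

```bash
cat > h.py <<'E'
import numpy as np,cv2
def plane(c,px,z):
    d=np.load(c+"0.npz");r=d["R"].T@np.linalg.inv(d["K"])@[px[0],px[1],1];o=-d["R"].T@d["t"];return o+r*(z-o[2])/r[2]
def tri(ps,pt):
    A=[];b=[]
    for c,p in (("scene",ps),("top",pt)):
        d=np.load(c+"0.npz");r=d["R"].T@np.linalg.inv(d["K"])@[p[0],p[1],1];r/=np.linalg.norm(r);o=-d["R"].T@d["t"];P=np.eye(3)-np.outer(r,r);A.append(P);b.append(P@o)
    x=np.linalg.lstsq(np.vstack(A),np.hstack(b),rcond=None)[0];return x
E
python3 - <<'E'
from h import *
for n,s,t in [("pillar",(323.3,216.9),(276.9,209.1)),("face",(321.6,180.2),(297.9,190.9)),("face",(321.6,180.2),(291.6,189.3)),("hinge",(325.3,186.2),(306.3,184.7)),("mid",(327.6,180.6),(300,191.3)),("beaker",(339.2,253),(326.5,191.4)),("jar",(290.1,224),(294,241.1)),("timer",(369,218.7),(283,169.9)),("wash",(256.3,283.9),(368.1,255.7)),("white",(303.5,183.5),(225.6,225.4)),("red",(284.7,195),(236.4,249.9)),("cyl",(256.7,314.9),(396.2,246.7))]:
    print(n,tri(s,t).round(3),plane("scene",s,0).round(3),plane("top",t,0).round(3))
a=cv2.imread("pics/scene0.png")[90:340,180:480];b=cv2.imread("pics/top0.png")[90:340,180:480]
cv2.imwrite("pics/a.png",cv2.resize(a,None,fx=2.4,fy=2.4,interpolation=2));cv2.imwrite("pics/b.png",cv2.resize(b,None,fx=2.4,fy=2.4,interpolation=2))
E
```

```text
pillar [ 0.589 -0.06  -0.006] [ 0.59  -0.068  0.   ] [ 0.585 -0.061  0.   ]
face [ 0.585 -0.135  0.159] [0.579 0.146 0.   ] [ 0.649 -0.126  0.   ]
face [ 0.589 -0.118  0.151] [0.579 0.146 0.   ] [ 0.654 -0.105  0.   ]
hinge [ 0.6   -0.159  0.158] [0.592 0.107 0.   ] [ 0.671 -0.153  0.   ]
mid [ 0.594 -0.139  0.156] [0.599 0.144 0.   ] [ 0.648 -0.133  0.   ]
beaker [ 0.642 -0.221 -0.003] [ 0.635 -0.231  0.   ] [ 0.648 -0.219  0.   ]
jar [ 0.49  -0.117  0.003] [ 0.497 -0.107  0.   ] [ 0.481 -0.119  0.   ]
timer [ 0.722 -0.075  0.002] [ 0.721 -0.073  0.   ] [ 0.724 -0.074  0.   ]
wash [ 0.439 -0.347 -0.004] [ 0.44  -0.352  0.   ] [ 0.439 -0.346  0.   ]
white [0.523 0.092 0.018] [0.521 0.122 0.   ] [0.529 0.097 0.   ]
red [ 0.46  0.06 -0.01] [0.467 0.049 0.   ] [0.452 0.056 0.   ]
cyl [ 0.461 -0.438 -0.006] [ 0.455 -0.448  0.   ] [ 0.468 -0.434  0.   ]
```

View pics/a.png

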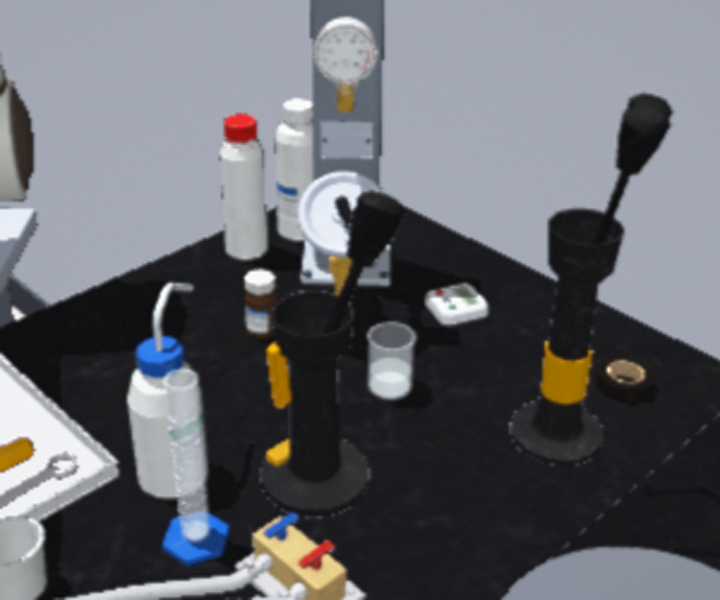

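View pics/b.png

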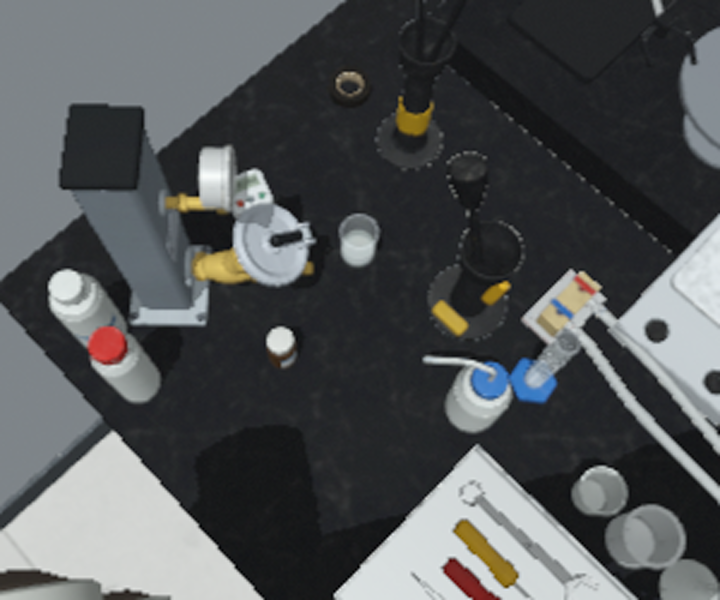

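Scene view: the wheel is at crop (347,212) with the grip hinge towards the camera. A black tool tube with its foot at crop (315,478) is in front, and a second tube stands at (556,430). Top view: the wheel is at crop (271,243), and the grip points right to a hinge at (310,237). The pillar front faces world -y.

```bash
cat >> h.py <<'E'
def Rp(yaw):
    c,s=np.cos(yaw),np.sin(yaw);return np.array([[c,-s,0],[s,c,0],[0,0,1]])
T=np.radians(37)
def geom(p):  # x,y,yaw,L,phi
    x,y,yaw,L,phi=p;R=Rp(yaw);n=R@[-np.sin(T),0,np.cos(T)];d=R@[-np.cos(T),0,-np.sin(T)] ;t=np.cross(n,d)
    c=np.array([x,y,0])+R@[-L,0,.159];ax=np.cos(phi)*d+np.sin(phi)*t
    return dict(o=np.array([x,y,0]),R=R,n=n,d=d,t=t,c=c,ax=ax,ty=np.cross(n,ax),hinge=c+.04*ax+.01*n,mid=c+.01*ax+.01*n)
def proj(c,X):
    d=np.load(c+"0.npz");q=d["K"]@(d["R"]@X+d["t"]);return q[:2]/q[2]
E
python3 - <<'E'
from h import *
from scipy.optimize import least_squares
c=lambda u,v:(180+u/2.4,90+v/2.4)
print("tubes",plane("scene",c(315,478),0).round(3),plane("top",c(468,298),0).round(3),plane("scene",c(556,432),0).round(3),plane("top",c(409,140),0).round(3))
print("base edge",plane("top",c(130,325),0).round(3),plane("top",c(208,325),0).round(3),plane("scene",c(302,282),0).round(3),plane("scene",c(392,285),0).round(3))
obs=[("scene","o",(323.3,216.9)),("top","o",(276.9,209.1)),("scene","c",(321.6,180.2)),("top","c",(294.5,190.5)),("scene","hinge",(325.3,186.2)),("top","hinge",(306.3,184.7)),("scene","mid",(327.6,180.6)),("top","mid",(300,191.3))]
def f(p):
    g=geom(p);return np.hstack([proj(a,g[b])-z for a,b,z in obs])
for y0 in (1.57,1.3,1.8):
    s=least_squares(f,[.59,-.06,y0,.07,0],loss="soft_l1");g=geom(s.x)
    print(s.cost,s.x.round(3),s.fun.round(1));print({k:v.round(3) for k,v in g.items() if k in("c","n","d","ax","hinge","mid")})
E
```

```text
tubes [ 0.569 -0.365  0.   ] [ 0.572 -0.374  0.   ] [ 0.811 -0.291  0.   ] [ 0.808 -0.3    0.   ]
base edge [0.53 0.07 0.  ] [ 0.531 -0.032  0.   ] [ 0.537 -0.02   0.   ] [ 0.648 -0.023  0.   ]
13.485088815699319 [ 0.588 -0.063  1.516  0.064  0.652] [-0.5 -1.1  0.5 -0.8 -0.5 -1.6  0.3  0.3  4.3  2.8  0.5  0.3 -4.5 -0.6
 -0.6 -2.7]
{'n': array([-0.033, -0.601,  0.799]), 'd': array([-0.044, -0.797, -0.602]), 'c': array([ 0.585, -0.126,  0.159]), 'ax': array([ 0.571, -0.667, -0.478]), 'hinge': array([ 0.607, -0.159,  0.148]), 'mid': array([ 0.59 , -0.139,  0.162])}
13.485088815906746 [ 0.588 -0.063  1.516  0.064  0.652] [-0.5 -1.1  0.5 -0.8 -0.5 -1.6  0.3  0.3  4.3  2.8  0.5  0.3 -4.5 -0.6
 -0.6 -2.7]
{'n': array([-0.033, -0.601,  0.799]), 'd': array([-0.044, -0.797, -0.602]), 'c': array([ 0.585, -0.126,  0.159]), 'ax': array([ 0.571, -0.667, -0.478]), 'hinge': array([ 0.607, -0.159,  0.148]), 'mid': array([ 0.59 , -0.139,  0.162])}
13.485088816515859 [ 0.588 -0.063  1.516  0.064  0.652] [-0.5 -1.1  0.5 -0.8 -0.5 -1.6  0.3  0.3  4.3  2.8  0.5  0.3 -4.5 -0.6
 -0.6 -2.7]
{'n': array([-0.033, -0.601,  0.799]), 'd': array([-0.044, -0.797, -0.602]), 'c': array([ 0.585, -0.126,  0.159]), 'ax': array([ 0.571, -0.667, -0.478]), 'hinge': array([ 0.607, -0.159,  0.148]), 'mid': array([ 0.59 , -0.139,  0.162])}
```

Request:
send_rows(moves=[0,0,1,0,0,0,-1,0,0,1,0,0,0,-1,0,0,1,0,0,0,-1,0,0,1,0,0,0,-1,1,0.5,1,0,0,0.5,-1,1,0.5,1,0,0,0.5,-1,1,0.5,1,0,0,0.5,-1,1,0.5,1,0,0,0.5,-1], squeeze=40)

```text
time: 2.3
ee_pos: [0.2249, -0.4852, 0.3958]
tcp_rot: [180.0, 0.0, 30.4]
wrist_force: [0.2, 0.5, -0.1]
opening: 0.0859
grasp_force: 0.0
```

Request:
send_rows(moves=[1,0.6,0,0,0,0.6,-1,1,0.6,0,0,0,0.6,-1,1,0.6,0,0,0,0.6,-1,1,0.6,0,0,0,0.6,-1,1,0.6,0,0,0,0.6,-1,1,0.6,0,0,0,0.6,-1,1,0.6,0,0,0,0.6,-1,1,0.6,0,0,0,0.6,-1])

```text
time: 3.3
ee_pos: [0.425, -0.3652, 0.3949]
tcp_rot: [180.0, 0.0, 71.7]
wrist_force: [-0.0, -0.1, 0.7]
opening: 0.0852
grasp_force: 0.0
```

Request:
send_rows(moves=[1,0.75,-0.3,0.6,0,0.4,-1,1,0.75,-0.3,0.6,0,0.4,-1,1,0.75,-0.3,0.6,0,0.4,-1,1,0.75,-0.3,0.6,0,0.4,-1,1,0.75,-0.3,0.6,0,0.4,-1,1,0.75,-0.3,0.6,0,0.4,-1,0,0,0,0,0,0,-1,0,0,0,0,0,0,-1])

```text
time: 4.3
ee_pos: [0.5521, -0.2284, 0.2986]
tcp_rot: [-178.7, -28.5, 91.4]
wrist_force: [-0.2, 0.9, 0.3]
opening: 0.0856
grasp_force: 0.0
```

```bash
cat >> h.py <<'E'
def look(name,n):
    from workcell import bot
    d=bot.camera(name);cv2.imwrite(f"pics/{n}.png",d["color"][:,:,::-1]);np.savez(f"{n}0.npz",K=d["camera_matrix"],R=d["R"],t=d["t"]);return d
def fproj(n,X):
    d=np.load(n+"0.npz");p=d["R"]@X+d["t"];K=d["K"];r=np.hypot(p[0],p[1]);th=np.arctan2(r,p[2]);return np.array([K[0,2]+K[0,0]*th*p[0]/r,K[1,2]+K[1,1]*th*p[1]/r])
E
python3 - <<'E'
from h import *
from workcell import bot
d=look("wrist","w1");print(d["camera_matrix"][0],(-d["R"].T@d["t"]).round(3),d["R"].round(2).tolist())
for n in ["service_pillar","wheel_face","grip_hinge","grip_middle","beaker_100"]:
    print(n,[(np.round(r["pixel"],1).tolist(),round(r["p"],2)) for r in bot.landmark_of("wrist",n)[:3]])
g=geom([.588,-.063,1.55,.064,.65])
for k in("o","c","hinge","mid"):print(k,fproj("w1",g[k]).round(1))
print(bot.get_obs()["q"].round(1))
E
```

```text
[309.70691629   0.         321.99877996] [ 0.555 -0.248  0.492] [[1.0, 0.04, -0.02], [0.03, -0.98, -0.2], [-0.03, 0.2, -0.98]]
service_pillar []
wheel_face []
grip_hinge [([372.8, 182.8], 0.83)]
grip_middle [([362.3, 163.6], 0.57)]
beaker_100 [([377.8, 250.4], 0.85)]
o [351.4 152.6]
c [359.5 156.3]
hinge [378.6 186.5]
mid [364.8 166. ]
[-34.1  37.9  59.8 130.5  22.1  50.4]
```

View pics/w1.png

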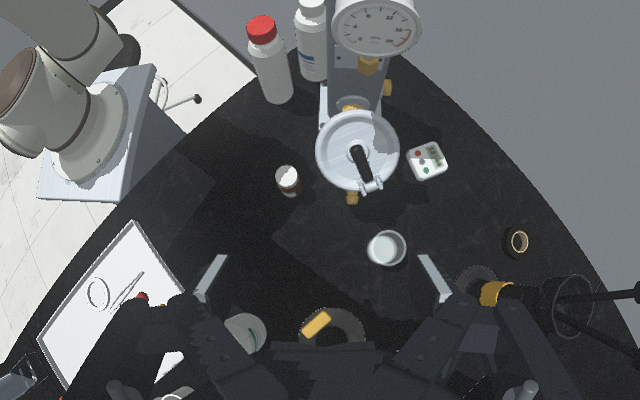

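The wrist view shows the wheel ellipse centred near (357,149). The black grip runs from its free end at about (354,150) to the hinge cheeks at about (371,186), and the beaker is at (386,248). Next I refit with these points.

```bash
cat > fit.py <<'E'
from h import *
from scipy.optimize import least_squares
base=[("scene","o",(323.3,216.9),1),("top","o",(276.9,209.1),1),("scene","c",(321.6,180.2),1),("top","c",(294.5,190.5),1),("scene","hinge",(325.3,186.2),.5),("top","hinge",(306.3,184.7),1)]
def fit(extra,x0=[.588,-.063,1.56,.064,.4]):
    obs=base+extra
    def f(p):
        g=geom(p);return np.hstack([w*((proj if a in("scene","top") else fproj)(a,g[b])-z) for a,b,z,w in obs]+[(p[2]-1.56)/.02])
    s=least_squares(f,x0,loss="soft_l1");return s.x,s.fun
E
python3 - <<'E'
from fit import *
x,r=fit([("w1","c",(357,149),1.5),("w1","hinge",(372,183.5),1.5),("w1","mid",(362.3,163.6),1.5)])
print(x.round(4),r.round(1));g=geom(x);print({k:v.round(3) for k,v in g.items() if k in("c","n","d","ax","ty","hinge","mid")})
E
```

```text
[ 0.5855 -0.0625  1.5541  0.0587  0.4981] [-1.4 -1.1  0.5 -0.  -0.4 -2.6 -1.6  0.3  1.4  1.3 -0.8  1.9  1.   3.8
  0.4  0.6 -0.7 -2.9 -0.3]
{'n': array([-0.01 , -0.602,  0.799]), 'd': array([-0.013, -0.799, -0.602]), 'c': array([ 0.585, -0.121,  0.159]), 'ax': array([ 0.466, -0.709, -0.529]), 'ty': array([0.885, 0.367, 0.288]), 'hinge': array([ 0.603, -0.156,  0.146]), 'mid': array([ 0.589, -0.134,  0.162])}
```

Request:
send_rows(moves=[0.36,0.46,-0.73,0,-0.4,0.73,-1,0.36,0.46,-0.73,0,-0.4,0.73,-1,0.36,0.46,-0.73,0,-0.4,0.73,-1,0.36,0.46,-0.73,0,-0.4,0.73,-1,0,0,0,0,0,0,-1])

```text
time: 5.22
ee_pos: [0.5881, -0.1812, 0.2243]
tcp_rot: [166.9, -24.6, 123.2]
wrist_force: [-0.2, -0.1, 0.1]
opening: 0.0854
grasp_force: 0.0
```

Run:
```python
from fit import *
from scipy.spatial.transform import Rotation as S
from workcell import bot
d=look("wrist","w2");I=d["color"]
for n in ["wheel_face","grip_hinge","grip_middle"]:
    print(n,[(np.round(r["pixel"],1).tolist(),round(r["p"],2)) for r in bot.landmark_of("wrist",n)[:3]])
x=[0.5855,-0.0625,1.5541,0.0587,0.4981];g=geom(x)
for k in("c","hinge","mid"):print(k,fproj("w2",g[k]).round(1))
o=bot.get_obs();print(o["q"].round(1),o["ee_pos"].round(4),S.from_euler("xyz",o["tcp_rot"],degrees=True).as_matrix().round(3).tolist())
c=fproj("w2",g["c"]).astype(int);u,v=max(c[0]-75,0),max(c[1]-60,0)
cv2.imwrite("pics/w2c.png",cv2.resize(I[v:v+150,u:u+200,::-1],None,fx=4,fy=4,interpolation=2));print(u,v)
```

```text
wheel_face [([335.5, 175.0], 0.83)]
grip_hinge [([334.8, 220.9], 0.72)]
grip_middle [([332.6, 191.5], 0.61)]
c [336.  173.2]
hinge [333.1 219. ]
mid [334.6 187.9]
[-29.   31.5  42.1 116.4  23.   27.6] [ 0.5883 -0.1826  0.2259] [[-0.497, 0.867, -0.029], [0.762, 0.452, 0.463], [0.415, 0.208, -0.886]]
261 113
```

View pics/w2c.png

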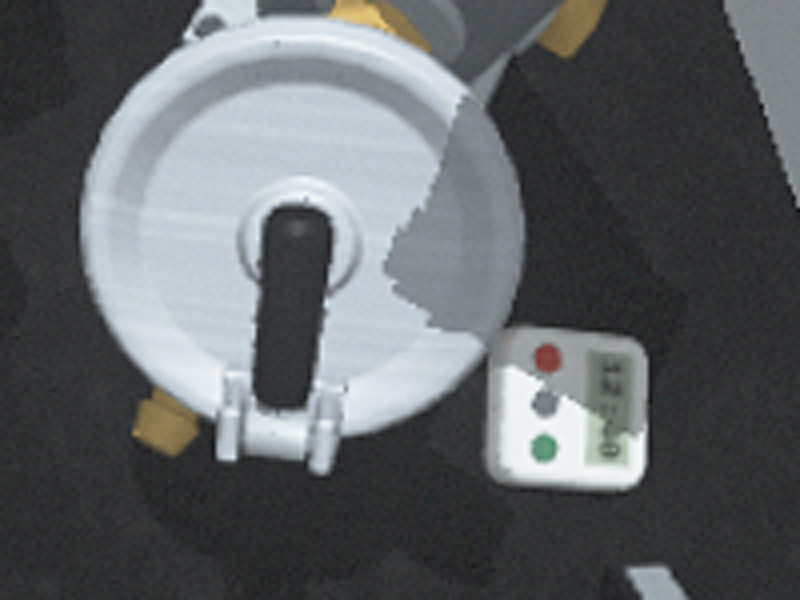

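The close view shows the hub at crop (301,237), the grip running down from there, and the hinge cheeks at crop (280,430). All of this is within about 2 px of the model. Next is a final refit and the approach numbers.

Run:
```python
from fit import *
x,r=fit([("w1","c",(357,149),.7),("w1","hinge",(372,183.5),1),("w2","c",(336,173),3),("w2","hinge",(331.8,220.5),3),("w2","mid",(333,190.7),3)],[0.5855,-0.0625,1.5541,0.0587,0.4981])
print(x.tolist(),r.round(1));g=geom(x);np.save("g.npy",x);print({k:v.round(4).tolist() for k,v in g.items() if k in("c","n","d","t","ax","ty","hinge","mid")})
n,ax,h=g["n"],g["ax"],g["hinge"]
tcp=np.array([.5883,-.1826,.2259]);z=np.array([-.029,.463,-.886])
for r in (.034,):
    p=h-r*ax; # grip pt
    print("grasp tcp",(p+.006*z).round(4), "above",(p-.03*z).round(4), ((p-.03*z-tcp)/.025).round(2),((p+.006*z-tcp)/.025).round(2))
    prev=p
    for a in np.radians(np.arange(10,91,10)):
        q=h+r*(-np.cos(a)*ax+np.sin(a)*n);print(np.degrees(a).round(),((q-prev)/.025).round(2).tolist());prev=q
```

```text
[0.5860315089097784, -0.06248155247490195, 1.5503163094594246, 0.060077201199394276, 0.4815837162562942] [-1.2 -1.1  0.5 -0.2 -0.3 -2.3 -1.1  0.2  1.3  1.5 -0.2  2.1  0.6  2.5
 -0.1  1.8 -1.1  4.9 -0.  -0.2  2.9 -3.8 -0.5]
{'n': [-0.0123, -0.6017, 0.7986], 'd': [-0.0164, -0.7985, -0.6018], 't': [0.9998, -0.0205, 0.0], 'c': [0.5848, -0.1225, 0.159], 'ax': [0.4486, -0.7171, -0.5334], 'ty': [0.8937, 0.3517, 0.2788], 'hinge': [0.6026, -0.1572, 0.1457], 'mid': [0.5892, -0.1357, 0.1617]}
grasp tcp [ 0.5872 -0.1301  0.1585] above [ 0.5882 -0.1468  0.1904] [-0.    1.43 -1.42] [-0.04  2.1  -2.7 ]
10.0 [0.01, -0.16, 0.18]
20.0 [0.02, -0.18, 0.15]
30.0 [0.04, -0.2, 0.12]
40.0 [0.06, -0.21, 0.08]
50.0 [0.07, -0.22, 0.04]
60.0 [0.09, -0.22, 0.01]
70.0 [0.1, -0.21, -0.03]
80.0 [0.1, -0.2, -0.07]
90.0 [0.11, -0.18, -0.11]
```

Request:
send_rows(moves=[0.03,0.67,-0.74,0.18,-0.19,-0.33,0,0.03,0.67,-0.74,0.18,-0.19,-0.33,0,0,0,0,0,0,0,0,0,0,0,0,0,0,0])

```text
time: 5.92
ee_pos: [0.5904, -0.1494, 0.1896]
tcp_rot: [161.9, -25.4, 119.6]
wrist_force: [0.4, 0.0, 1.3]
opening: 0.0428
grasp_force: 0.0
```

Run:
```python
from fit import *
from scipy.spatial.transform import Rotation as S
from workcell import bot
d=look("wrist","w3");I=d["color"]
for n in ["wheel_face","grip_hinge","grip_middle"]:
    print(n,[(np.round(r["pixel"],1).tolist(),round(r["p"],2)) for r in bot.landmark_of("wrist",n)[:3]])
g=geom(np.load("g.npy"))
for k in("c","hinge","mid"):print(k,fproj("w3",g[k]).round(1))
o=bot.get_obs();print(o["q"].round(1),o["ee_pos"].round(4),S.from_euler("xyz",o["tcp_rot"],degrees=True).as_matrix().round(3).tolist())
cv2.imwrite("pics/w3c.png",cv2.resize(I[120:320,210:450,::-1],None,fx=3,fy=3,interpolation=2))
```

```text
wheel_face [([318.1, 199.9], 0.87), ([291.1, 313.0], 0.45)]
grip_hinge [([318.2, 251.3], 0.56)]
grip_middle [([319.9, 217.5], 0.7)]
c [318.7 198.8]
hinge [318.6 251.7]
mid [318.6 217. ]
[-28.8  22.7  25.2 104.6  28.6  32.6] [ 0.5907 -0.1492  0.1887] [[-0.446, 0.892, 0.069], [0.785, 0.354, 0.508], [0.429, 0.281, -0.859]]
```

View pics/w3c.png

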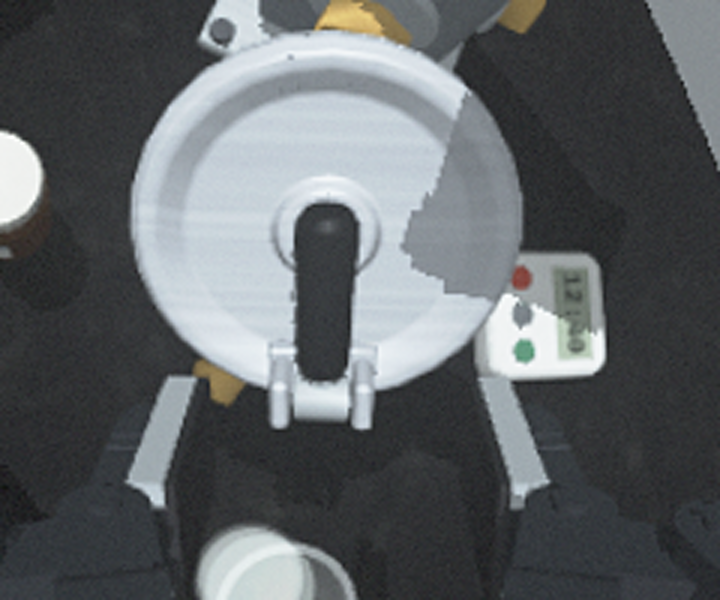

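The grip sits centred between the fingers: grip at column 318, finger centre plane at column 322. So I go in with a small sideways correction and close.

Request:
send_rows(moves=[-0.02,0.22,-0.41,0,0,0,0,-0.02,0.22,-0.41,0,0,0,0,-0.02,0.22,-0.41,0,0,0,0,0,0,0,0,0,0,0])

```text
time: 6.62
ee_pos: [0.5879, -0.1311, 0.1561]
tcp_rot: [162.0, -25.6, 119.6]
wrist_force: [-0.7, 0.3, 0.1]
opening: 0.0429
grasp_force: 0.0
```

Request:
send_rows(moves=[0,0,0,0,0,0,1,0,0,0,0,0,0,1,0,0,0,0,0,0,1,0,0,0,0,0,0,1,0,0,0,0,0,0,1], squeeze=30)

```text
time: 7.25
ee_pos: [0.5885, -0.132, 0.1571]
tcp_rot: [161.9, -25.5, 119.6]
wrist_force: [-0.1, -0.2, -0.4]
opening: 0.0001
grasp_force: 0.0
```

Run:
```python
from fit import *
from workcell import bot
d=look("wrist","w4");I=d["color"]
g=geom(np.load("g.npy"))
for n in ["wheel_face","grip_hinge","grip_middle"]:
    print(n,[(np.round(r["pixel"],1).tolist(),round(r["p"],2)) for r in bot.landmark_of("wrist",n)[:3]])
for k in("c","hinge","mid"):print(k,fproj("w4",g[k]).round(1))
s=look("scene","s4")["color"]
A=cv2.resize(I[140:340,200:440,::-1],(480,400),interpolation=2);B=cv2.resize(s[130:230,270:350,::-1],(320,400),interpolation=2)
cv2.imwrite("pics/w4c.png",np.hstack([A,B]))
```

```text
wheel_face [([325.4, 217.9], 0.69)]
grip_hinge []
grip_middle [([328.0, 238.8], 0.6)]
c [325.5 216.4]
hinge [325.1 276.8]
mid [325.5 238.3]
```

View pics/w4c.png

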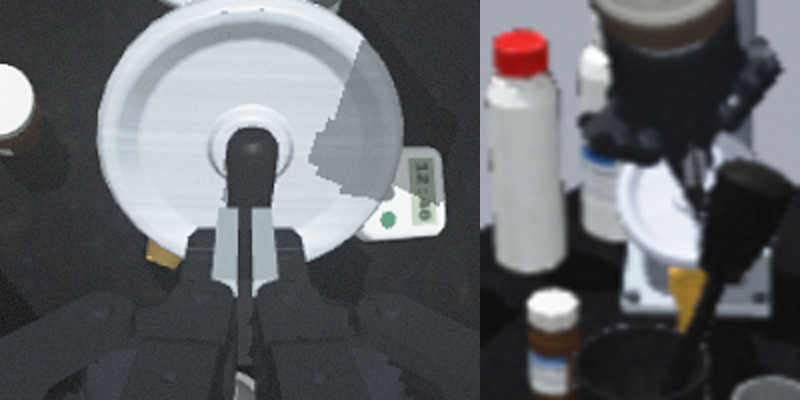

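Run:
```python
from fit import *
from workcell import bot
g=geom(np.load("g.npy"));o=bot.get_obs();print(o["ee_pos"],o["tcp_rot"],o["opening"])
for n,m in(("w2",0),("w3",234),("w4",198)):
    d=np.load(n+"0.npz");print(n,(d["R"]@g["c"]+d["t"]).round(4),"dist",np.linalg.norm(d["R"]@g["c"]+d["t"]).round(4),m,"cam",(-d["R"].T@d["t"]).round(4))
print(fproj("w4",o["ee_pos"]))
# boundary check: project face rim extents
for n in("w2","w3","w4"):
    P=np.array([fproj(n,g["c"]+.05*(np.cos(a)*g["d"]+np.sin(a)*g["t"])) for a in np.arange(0,6.28,.05)]);print(n,P.min(0).round(1),P.max(0).round(1))
```

```text
[ 0.58843905 -0.13194103  0.15710652] [161.92832598 -25.48759222 119.60305899] -2.237887979567795e-05
w2 [ 0.0119 -0.0237  0.2696] dist 0.2709 0 cam [ 0.5545 -0.2075  0.4145]
w3 [-0.0024 -0.0022  0.2288] dist 0.2288 234 cam [ 0.5426 -0.1815  0.376 ]
w4 [0.0022 0.0092 0.194 ] dist 0.1943 198 cam [ 0.5409 -0.1645  0.3435]
[324.52461235 232.6281865 ]
w2 [279.8 117.7] [392.9 225.3]
w3 [252. 132.] [385.7 255.1]
w4 [246.8 137.7] [403.8 279.2]
```

The fingers closed fully just above the grip, with their tips at about (322,244) in front of the black handle. I'll open a little, go 10 mm deeper and close again.

Request:
send_rows(moves=[0,0,0,0,0,0,0.3,0,0,0,0,0,0,0.3,0.015,0.1,-0.17,0,0,0,0.3,0.015,0.1,-0.17,0,0,0,0.3,0,0,0,0,0,0,0.3])

```text
time: 8.12
ee_pos: [0.589, -0.1266, 0.1481]
tcp_rot: [162.0, -25.5, 119.6]
wrist_force: [-0.2, 0.5, -0.1]
opening: 0.0303
grasp_force: 0.0
```

Request:
send_rows(moves=[0,0,0,0,0,0,1,0,0,0,0,0,0,1,0,0,0,0,0,0,1,0,0,0,0,0,0,1])

```text
time: 8.62
ee_pos: [0.5892, -0.127, 0.1487]
tcp_rot: [161.9, -25.5, 119.6]
wrist_force: [0.2, -0.5, 0.5]
opening: -0.0001
grasp_force: 0.0
```

Request:
send_rows(moves=[0,0,0,0,0,0,0.3,0,0,0,0,0,0,0.3,0.01,0.08,-0.14,0,0,0,0.3,0.01,0.08,-0.14,0,0,0,0.3,0,0,0,0,0,0,0.3])

```text
time: 9.25
ee_pos: [0.5895, -0.1226, 0.1412]
tcp_rot: [162.0, -25.5, 119.6]
wrist_force: [-0.2, 0.4, -0.1]
opening: 0.03
grasp_force: 0.0
```

Request:
send_rows(moves=[0,0,0,0,0,0,1,0,0,0,0,0,0,1,0,0,0,0,0,0,1,0,0,0,0,0,0,1])

```text
time: 9.75
ee_pos: [0.5897, -0.123, 0.1417]
tcp_rot: [161.9, -25.5, 119.6]
wrist_force: [-0.4, 0.7, -0.4]
opening: -0.0001
grasp_force: 0.0
```

Run:
```python
from fit import *
from scipy.spatial.transform import Rotation as S
from workcell import bot
d=look("wrist","w5");I=d["color"];o=bot.get_obs();g=geom(np.load("g.npy"))
z=S.from_euler("xyz",o["tcp_rot"],degrees=True).as_matrix()[:,2]
for s in(0,.005,.01,.015,.02,.03):print(s,fproj("w4",np.array([.5884,-.1319,.1571])-s*z).round(1),fproj("w5",o["ee_pos"]-s*z).round(1))
print(o["ee_pos"],o["opening"],[fproj("w5",g[k]).round(1) for k in("c","hinge","mid")])
cv2.imwrite("pics/w5c.png",cv2.resize(I[180:330,230:430,::-1],None,fx=4,fy=4,interpolation=2))
```

```text
0 [324.5 232.5] [324.6 232.8]
0.005 [324.5 235.7] [324.6 236. ]
0.01 [324.6 239. ] [324.7 239.3]
0.015 [324.7 242.5] [324.8 242.8]
0.02 [324.7 246.2] [324.8 246.4]
0.03 [324.9 254.1] [325.  254.4]
[ 0.5897309  -0.12301708  0.14168433] 0.00042907130109223236 [array([325.9, 226.8]), array([325.4, 291.5]), array([325.9, 251. ])]
```

View pics/w5c.png

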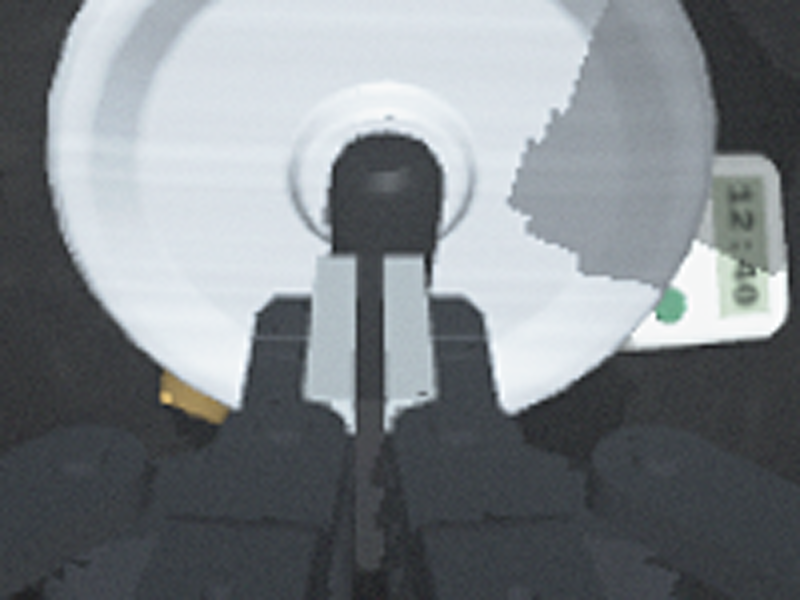

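The shut fingers still look as if they are above the grip: tips at crop (370,255), handle 330–443 wide behind them. With the fingers shut, I'll probe gently along the tool axis and let contact set the depth.

Request:
send_rows(moves=[0.007,0.05,-0.086,0,0,0,1,0.007,0.05,-0.086,0,0,0,1,0,0,0,0,0,0,1])

```text
time: 10.18
ee_pos: [0.5901, -0.1205, 0.1376]
tcp_rot: [161.9, -25.5, 119.6]
wrist_force: [0.2, -1.3, 3.3]
opening: -0.0003
grasp_force: 1.5
```

Request:
send_rows(moves=[0.007,0.05,-0.086,0,0,0,1,0.007,0.05,-0.086,0,0,0,1,0,0,0,0,0,0,1])

```text
time: 10.55
ee_pos: [0.5914, -0.1191, 0.1364]
tcp_rot: [161.7, -25.2, 119.6]
wrist_force: [-4.4, -9.2, 20.5]
opening: -0.0002
grasp_force: 10.9
```

Contact with the top of the grip comes at TCP ≈ (0.590,-0.121,0.138). I back off, open, and go in to straddle the grip, about 11.5 mm past that contact.

Request:
send_rows(moves=[-0.03,-0.24,0.41,0,0,0,1,0,0,0,0,0,0,0.3,0,0,0,0,0,0,0.3,0,0,0,0,0,0,0.3,0.017,0.12,-0.206,0,0,0,0.3,0.017,0.12,-0.206,0,0,0,0.3,0.017,0.12,-0.206,0,0,0,0.3,0,0,0,0,0,0,0.3])

```text
time: 11.55
ee_pos: [0.5907, -0.1145, 0.1273]
tcp_rot: [162.0, -25.5, 119.6]
wrist_force: [-0.2, 0.6, -0.0]
opening: 0.03
grasp_force: 0.0
```

Request:
send_rows(moves=[0,0,0,0,0,0,1,0,0,0,0,0,0,1,0,0,0,0,0,0,1,0,0,0,0,0,0,1])

```text
time: 12.05
ee_pos: [0.5919, -0.1145, 0.1286]
tcp_rot: [161.8, -25.5, 119.7]
wrist_force: [5.1, 4.1, 1.5]
opening: 0.0135
grasp_force: 30.9
```

Run:
```python
from fit import *
from workcell import bot
d=look("wrist","w6");I=d["color"];o=bot.get_obs();print(o["ee_pos"],o["opening"],o["wrist_force"],o["grasp_force"],o["q"].round(1))
cv2.imwrite("pics/w6c.png",cv2.resize(I[180:330,230:430,::-1],None,fx=3,fy=3,interpolation=2))
```

```text
[ 0.59191909 -0.11448314  0.1285804 ] 0.013317081447919618 [4.93543579 3.1519614  0.53496665] 30.869275208824547 [-26.   19.5  14.5  95.6  29.2  35.7]
```

View pics/w6c.png

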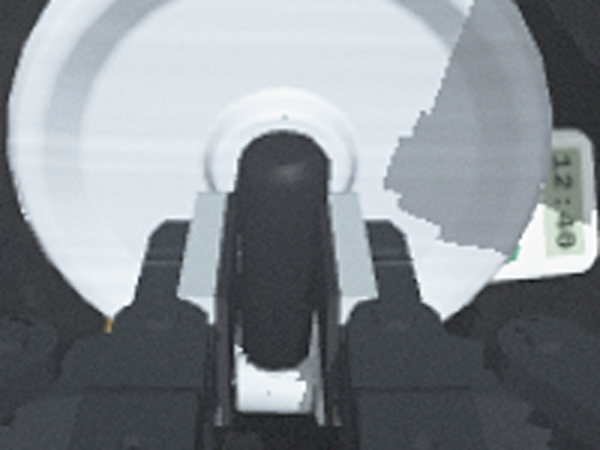

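The grip is held, opening 13.5 mm, with pads on both sides. Now I fold it out along an arc about the hinge.

Request:
send_rows(moves=[0.01,-0.15,0.16,0,0,0,1,0.02,-0.16,0.14,0,0,0,1,0.04,-0.18,0.11,0,0,0,1,0.05,-0.19,0.07,0,0,0,1,0.06,-0.2,0.04,0,0,0,1], squeeze=20)

```text
time: 12.72
ee_pos: [0.5962, -0.1357, 0.142]
tcp_rot: [161.7, -25.6, 119.7]
wrist_force: [4.4, 8.5, 3.4]
opening: 0.0133
grasp_force: 25.8
```

Request:
send_rows(moves=[0.08,-0.2,0.01,0,0,0,1,0.09,-0.19,-0.03,0,0,0,1,0.09,-0.18,-0.06,0,0,0,1,0.1,-0.16,-0.1,0,0,0,1,0,0,0,0,0,0,1])

```text
time: 13.35
ee_pos: [0.6051, -0.1555, 0.1388]
tcp_rot: [161.7, -25.4, 119.6]
wrist_force: [-0.9, -1.8, 11.2]
opening: 0.0131
grasp_force: 19.0
```

Run:
```python
from fit import *
from workcell import bot
d=look("wrist","w7");I=d["color"];o=bot.get_obs();print(o["ee_pos"],o["opening"],o["wrist_force"],o["torque"],o["grasp_force"],o["q"].round(1))
s=look("scene","s7")["color"]
A=cv2.resize(I[130:330,210:450,::-1],(480,400),interpolation=2);B=cv2.resize(s[130:230,270:350,::-1],(320,400),interpolation=2)
cv2.imwrite("pics/w7c.png",np.hstack([A,B]))
```

```text
[ 0.60512139 -0.15551183  0.13884005] 0.012426649039303968 [-0.88560764 -1.5129818  11.65290284] [0.5682073  0.16237496 0.1040018 ] 19.008523960001185 [-28.7  24.5  22.   99.5  28.7  32.7]
```

View pics/w7c.png

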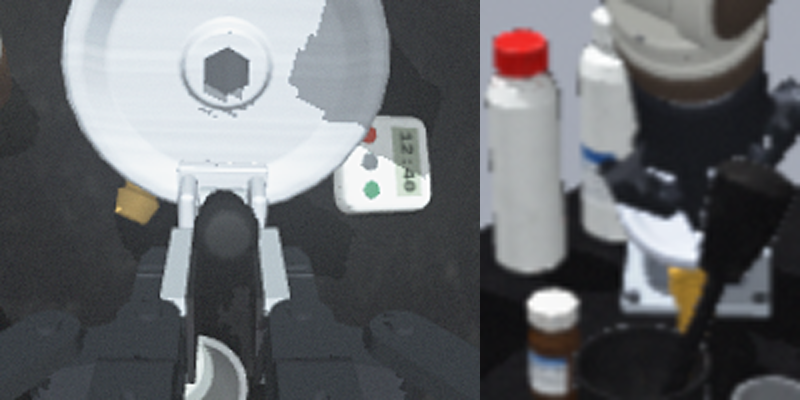

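The grip stands square out of the wheel (scene inset and end-on view at crop (228,225)), held only at the finger tips. I re-grip about 8 mm deeper for the cranking.

Request:
send_rows(moves=[0,0,0,0,0,0,0.4,0,0,0,0,0,0,0.4,0.011,0.08,-0.14,0,0,0,0.4,0.011,0.08,-0.14,0,0,0,0.4,0,0,0,0,0,0,0.4])

```text
time: 14.08
ee_pos: [0.6048, -0.1508, 0.1287]
tcp_rot: [162.0, -25.5, 119.6]
wrist_force: [-0.3, 0.2, 0.2]
opening: 0.0258
grasp_force: 0.0
```

Request:
send_rows(moves=[0,0,0,0,0,0,1,0,0,0,0,0,0,1,0,0,0,0,0,0,1,0,0,0,0,0,0,1], squeeze=40)

```text
time: 14.58
ee_pos: [0.6051, -0.1512, 0.1294]
tcp_rot: [161.9, -25.5, 119.6]
wrist_force: [1.1, 0.5, -0.6]
opening: 0.0121
grasp_force: 38.5
```

Run:
```python
from fit import *
g=geom(np.load("g.npy"));p0=.4816
def row(a,b):
    f=lambda p:.04*(np.cos(p)*g["d"]+np.sin(p)*g["t"])
    return ((f(p0+np.radians(b))-f(p0+np.radians(a)))/.025).round(2).tolist()
for a in range(0,360,15):print(a,row(a,a+15))
```

```text
0 [0.35, 0.18, 0.14]
15 [0.27, 0.25, 0.19]
30 [0.18, 0.3, 0.23]
45 [0.08, 0.33, 0.25]
60 [-0.03, 0.33, 0.25]
75 [-0.14, 0.32, 0.24]
90 [-0.23, 0.28, 0.21]
105 [-0.32, 0.22, 0.16]
120 [-0.38, 0.15, 0.11]
135 [-0.41, 0.07, 0.04]
150 [-0.42, -0.02, -0.02]
165 [-0.39, -0.11, -0.09]
180 [-0.35, -0.18, -0.14]
195 [-0.27, -0.25, -0.19]
210 [-0.18, -0.3, -0.23]
225 [-0.08, -0.33, -0.25]
240 [0.03, -0.33, -0.25]
255 [0.14, -0.32, -0.24]
270 [0.23, -0.28, -0.21]
285 [0.32, -0.22, -0.16]
300 [0.38, -0.15, -0.11]
315 [0.41, -0.07, -0.04]
330 [0.42, 0.02, 0.02]
345 [0.39, 0.11, 0.09]
```

Request:
send_rows(moves=[0.35,0.18,0.14,0,0,0,1,0.27,0.25,0.19,0,0,0,1,0.18,0.3,0.23,0,0,0,1,0.08,0.33,0.25,0,0,0,1])

```text
time: 15.08
ee_pos: [0.6276, -0.1259, 0.1494]
tcp_rot: [162.0, -25.4, 119.5]
wrist_force: [1.7, -6.6, 1.7]
opening: -0.0
grasp_force: 3.0
```

Request:
send_rows(moves=[-0.03,0.33,0.25,0,0,0,1,-0.14,0.32,0.24,0,0,0,1,-0.23,0.28,0.21,0,0,0,1,-0.32,0.22,0.16,0,0,0,1])

```text
time: 15.58
ee_pos: [0.6085, -0.0953, 0.1712]
tcp_rot: [161.9, -25.5, 119.6]
wrist_force: [0.0, 1.6, -0.5]
opening: -0.0001
grasp_force: 0.0
```

Request:
send_rows(moves=[-0.38,0.15,0.11,0,0,0,1,-0.41,0.07,0.04,0,0,0,1,-0.42,-0.02,-0.02,0,0,0,1,-0.39,-0.11,-0.09,0,0,0,1])

```text
time: 16.08
ee_pos: [0.5682, -0.0939, 0.172]
tcp_rot: [161.9, -25.5, 119.6]
wrist_force: [-0.1, -0.7, -0.2]
opening: -0.0
grasp_force: 0.0
```

The grip slipped out of the pads. I back off along the tool axis and re-measure with the networks.

Request:
send_rows(moves=[-0.05,-0.41,0.69,0,0,0,1,-0.05,-0.41,0.69,0,0,0,0.6,-0.05,-0.41,0.69,0,0,0,0,0.3,-0.61,0.39,0,0,0,-0.5,0.3,-0.61,0.39,0,0,0,-1,0,0,0,0,0,0,-1])

```text
time: 16.82
ee_pos: [0.5804, -0.1561, 0.243]
tcp_rot: [161.9, -25.5, 119.5]
wrist_force: [0.8, -0.0, 0.1]
opening: 0.0854
grasp_force: 0.0
```

Run:
```python
from fit import *
from workcell import bot
d=look("wrist","w8");I=d["color"];o=bot.get_obs();print(o["ee_pos"],o["tcp_rot"],o["wrist_force"])
for n in ["wheel_face","grip_hinge","grip_middle"]:
    print(n,[(np.round(r["pixel"],1).tolist(),round(r["p"],2)) for r in bot.landmark_of("wrist",n)[:3]])
m=bot.trace("wrist","grip_middle")
for r in m[:2]:
    v,u=np.nonzero(r["region"]);print(r["p"],r["extent"],len(u),np.mean(u),np.mean(v))
    pc=cv2.fitEllipse(np.c_[u,v].astype(np.float32)) if len(u)>10 else 0;print(pc)
m=bot.trace("wrist","valve_wheel")[:2]
for r in m:print(r["p"],r["extent"])
g=geom(np.load("g.npy"))
print("c",fproj("w8",g["c"]))
for a in range(-30,90,20):
    x=np.load("g.npy");x[4]+=np.radians(a);G=geom(x);print(a,"hinge",fproj("w8",G["hinge"]).round(1),"out30",fproj("w8",G["hinge"]+.03*G["n"]).round(1),"out55",fproj("w8",G["hinge"]+.055*G["n"]).round(1),"fold30",fproj("w8",G["mid"]).round(1))
```

```text
[ 0.58012255 -0.15542272  0.2427036 ] [161.9450516  -25.50987533 119.54909884] [-0.78946958 -0.4891266  -0.83374595]
wheel_face [([315.9, 207.2], 0.72)]
grip_hinge [([361.5, 214.3], 0.89), ([223.0, 198.7], 0.18)]
grip_middle [([341.8, 225.3], 0.92)]
0.94 [321.7, 209.3, 367.8, 242.3] 865 341.89248554913297 224.42196531791907
((341.8766174316406, 224.5555877685547), (16.55220603942871, 48.2155876159668), 60.803157806396484)
c [315.28974451 206.49687477]
-30 hinge [294.1 244.3] out30 [291.4 262.9] out55 [288.8 281.1] fold30 [309.6 220. ]
-10 hinge [308.  248.7] out30 [306.7 267.5] out55 [305.4 286. ] fold30 [313.2 221.1]
10 hinge [322.7 248.8] out30 [322.8 267.6] out55 [322.9 286.1] fold30 [317.1 221.1]
30 hinge [336.7 244.5] out30 [338.1 263.1] out55 [339.5 281.4] fold30 [320.7 220. ]
50 hinge [348.4 236.3] out30 [351.1 254.4] out55 [353.7 272.4] fold30 [323.7 217.8]
70 hinge [356.6 224.9] out30 [360.2 242.2] out55 [363.7 259.6] fold30 [325.7 214.8]
```

Run:
```python
from fit import *
from scipy.spatial.transform import Rotation as S
from scipy.optimize import least_squares
g=geom(np.load("g.npy"));n=g["n"]
def ray(nm,px):
    d=np.load(nm+"0.npz");K=d["K"];a=(np.array(px)-[K[0,2],K[1,2]])/K[0,0];th=np.linalg.norm(a);v=np.r_[np.sin(th)*a/th,np.cos(th)];return -d["R"].T@d["t"],d["R"].T@v
for nm,ee,rot,hs in(("w4",[.5884,-.1319,.1571],[161.9,-25.5,119.6],(.020,.026,.030,.042)),("w5",[.5897,-.1230,.1417],[161.9,-25.5,119.6],(.012,.016,.020,.024))):
    R=S.from_euler("xyz",rot,degrees=True).as_matrix();o,v=ray(nm,(322.5,243.8))
    for h in hs:
        X=o+v*((g["c"]-o)@n+h)/(v@n);print(nm,h,X.round(4),"tool-frame offset",(R.T@(X-ee)).round(4),"r from hinge",((g["hinge"]-X)@g["ax"]).round(4))
x0=np.load("g.npy")
def f(p):
    x=x0.copy();x[4]=p[0];G=geom(x);m=G["hinge"]+.03*(-np.cos(p[1])*G["ax"]+np.sin(p[1])*n)
    e=G["hinge"]+.055*(-np.cos(p[1])*G["ax"]+np.sin(p[1])*n)
    return np.r_[fproj("w8",G["hinge"])-(361.5,214.3),fproj("w8",m)-(341.8,225.3)]
s=least_squares(f,[x0[4]+1.5,.8]);print(np.degrees(s.x),np.degrees(s.x[0]-x0[4]),s.fun.round(1))
x=x0.copy();x[4]=s.x[0];G=geom(x);print({k:v.round(3).tolist() for k,v in G.items() if k in("ax","ty","hinge")})
```

```text
w4 0.02 [ 0.5863 -0.1408  0.1703] tool-frame offset [-0.0004 -0.0013 -0.016 ] r from hinge 0.0323
w4 0.026 [ 0.5846 -0.1417  0.1771] tool-frame offset [ 0.0026 -0.0013 -0.0224] r from hinge 0.036
w4 0.03 [ 0.5834 -0.1423  0.1816] tool-frame offset [ 0.0046 -0.0013 -0.0267] r from hinge 0.0385
w4 0.042 [ 0.5798 -0.1442  0.1952] tool-frame offset [ 0.0106 -0.0013 -0.0395] r from hinge 0.046
w5 0.012 [ 0.5847 -0.1333  0.1659] tool-frame offset [ 0.0046 -0.0013 -0.0264] r from hinge 0.036
w5 0.016 [ 0.5835 -0.1339  0.1705] tool-frame offset [ 0.0066 -0.0013 -0.0306] r from hinge 0.0386
w5 0.02 [ 0.5823 -0.1345  0.175 ] tool-frame offset [ 0.0086 -0.0013 -0.0349] r from hinge 0.0411
w5 0.024 [ 0.5811 -0.1351  0.1795] tool-frame offset [ 0.0106 -0.0013 -0.0392] r from hinge 0.0436
[114.12518116  53.6180921 ] 86.53246673266675 [-1.6 -0.5 -0.2  0.5]
{'ax': [0.919, 0.308, 0.246], 'ty': [-0.394, 0.737, 0.549], 'hinge': [0.621, -0.116, 0.177]}
```

The wheel has turned about 87° and the grip is now at about 54° of fold. The finger tips sit about (9,-1,-35) mm in tool axes from the reported TCP, so I use that offset. The closing axis is now radial to the grip, so closing the gripper over the hinge will stand the grip up.

Request:
send_rows(moves=[0.49,0.2,-0.69,0.25,0.1,0.08,-1,0.49,0.2,-0.69,0.25,0.1,0.08,-1,0.49,0.2,-0.69,0.25,0.1,0.08,-1,0,0,0,0,0,0,-1])

```text
time: 17.62
ee_pos: [0.6168, -0.1394, 0.1889]
tcp_rot: [160.8, -32.5, 122.2]
wrist_force: [-0.2, -0.2, 0.6]
opening: 0.0851
grasp_force: 0.0
```

Run:
```python
from fit import *
from scipy.spatial.transform import Rotation as S
from scipy.optimize import least_squares
from workcell import bot
d=look("wrist","w9");o=bot.get_obs();R=S.from_euler("xyz",o["tcp_rot"],degrees=True).as_matrix();print(o["ee_pos"].round(4),R.round(3).tolist(),o["q"].round(1))
L={}
for k in ["wheel_face","grip_hinge","grip_middle"]:
    r=bot.landmark_of("wrist",k);print(k,[(np.round(r["pixel"],1).tolist(),round(r["p"],2)) for r in r[:3]]);L[k]=r[0]["pixel"] if r else None
x0=np.load("g.npy");print("c",fproj("w9",geom(x0)["c"]))
def f(p):
    x=x0.copy();x[4]=p[0];G=geom(x);n=G["n"];m=G["hinge"]+.03*(-np.cos(p[1])*G["ax"]+np.sin(p[1])*n)
    r=fproj("w9",m)-L["grip_middle"]
    if L["grip_hinge"] is not None:r=np.r_[r,fproj("w9",G["hinge"])-L["grip_hinge"]]
    return r
s=least_squares(f,[1.99,.9]);print(np.degrees(s.x),s.fun.round(1))
x=x0.copy();x[4]=s.x[0];G=geom(x)
off=R@[.0086,-.0013,-.035];tip=G["hinge"]+.011*G["n"]-.01*G["ax"]
print("to go",((tip-off-o["ee_pos"])/.025).round(2),"y.ax",R[:,1]@G["ax"],(R.T@(G["hinge"]-off-o["ee_pos"])).round(4),{k:G[k].round(3) for k in("ax","hinge")})
```

```text
[ 0.6167 -0.1396  0.1907] [[-0.45, 0.893, 0.009], [0.714, 0.354, 0.604], [0.536, 0.278, -0.797]] [-28.5  33.5  37.5 113.4  32.3  29.2]
wheel_face [([281.6, 203.8], 0.66), ([289.2, 85.5], 0.51)]
grip_hinge [([266.7, 329.4], 0.65), ([233.9, 89.5], 0.64), ([339.5, 208.3], 0.56)]
grip_middle [([309.1, 219.4], 0.66)]
c [281.67660298 201.3463112 ]
[ 26.90706604 -54.28068858] [-24.4   3.9  14.9 -72.4]
to go [-0.55 -0.07 -2.53] y.ax -0.014021547582195815 [-0.039  -0.0305  0.0602] {'ax': array([ 0.438, -0.721, -0.537]), 'hinge': array([ 0.602, -0.157,  0.146])}
```

Run:
```python
from fit import *
from scipy.optimize import least_squares
from scipy.spatial.transform import Rotation as S
from workcell import bot
o=bot.get_obs();R=S.from_euler("xyz",o["tcp_rot"],degrees=True).as_matrix()
x0=np.load("g.npy")
def f(p):
    x=x0.copy();x[4]=p[0];G=geom(x);n=G["n"];m=G["hinge"]+.03*(-np.cos(p[1])*G["ax"]+np.sin(p[1])*n)
    return np.r_[fproj("w9",m)-(309.1,219.4),fproj("w9",G["hinge"])-(339.5,208.3)]
s=least_squares(f,[1.99,.9]);print(np.degrees(s.x),s.fun.round(1))
x=x0.copy();x[4]=s.x[0];np.save("g2.npy",x);G=geom(x)
off=R@[.0086,-.0013,-.035];tip=G["hinge"]+.011*G["n"]-.01*G["ax"]
print("to go",((tip-off-o["ee_pos"])/.025).round(2),"y.ax",R[:,1]@G["ax"],{k:G[k].round(3) for k in("ax","hinge")})
```

```text
[114.66930615  51.97277209] [ 0.2 -0.6 -2.1  0.2]
to go [ 0.03  1.19 -1.68] y.ax 0.9984883774228231 {'ax': array([0.915, 0.315, 0.251]), 'hinge': array([ 0.621, -0.116,  0.177])}
```

Request:
send_rows(moves=[0.01,0.4,-0.56,0,0,0,-1,0.01,0.4,-0.56,0,0,0,-1,0.01,0.4,-0.56,0,0,0,-1,0,0,0,0,0,0,-1])

```text
time: 18.32
ee_pos: [0.6172, -0.1094, 0.1504]
tcp_rot: [160.7, -32.3, 122.3]
wrist_force: [0.5, -0.6, -0.1]
opening: 0.0852
grasp_force: 0.0
```

Request:
send_rows(moves=[0,0,0,0,0,0,0,0,0,0,0,0,0,0.1,0.18,0.06,0.05,0,0,0,0.2,0.18,0.06,0.05,0,0,0,0.3,0,0,0,0,0,0,0.4,0,0,0,0,0,0,0.5,0,0,0,0,0,0,0.6,0,0,0,0,0,0,0.6], squeeze=30)

```text
time: 19.32
ee_pos: [0.6267, -0.107, 0.1521]
tcp_rot: [160.7, -32.3, 122.3]
wrist_force: [-2.1, -1.8, 0.2]
opening: 0.0173
grasp_force: 1.4
```

Request:
send_rows(moves=[0,0,0,0,0,0,1,0,0,0,0,0,0,1,0,0,0,0,0,0,1,0,0,0,0,0,0,1])

```text
time: 19.82
ee_pos: [0.6268, -0.107, 0.1522]
tcp_rot: [160.7, -32.3, 122.3]
wrist_force: [-2.5, -3.7, 1.4]
opening: 0.0146
grasp_force: 29.2
```

Held across the full diameter (14.6 mm). Now the crank table from this angle.

Run:
```python
from fit import *
g=geom(np.load("g2.npy"));p0=np.load("g2.npy")[4]
f=lambda a:.04*(np.cos(p0+np.radians(a))*g["d"]+np.sin(p0+np.radians(a))*g["t"])
for a in range(0,360,15):print(a,((f(a+15)-f(a))/.025).round(2).tolist(),end="; ")
```

```text
0 [-0.22, 0.29, 0.21]; 15 [-0.3, 0.23, 0.17]; 30 [-0.37, 0.16, 0.12]; 45 [-0.41, 0.08, 0.06]; 60 [-0.42, -0.0, -0.01]; 75 [-0.4, -0.09, -0.07]; 90 [-0.36, -0.17, -0.13]; 105 [-0.29, -0.24, -0.18]; 120 [-0.2, -0.29, -0.22]; 135 [-0.1, -0.32, -0.25]; 150 [0.01, -0.33, -0.25]; 165 [0.12, -0.32, -0.24]; 180 [0.22, -0.29, -0.21]; 195 [0.3, -0.23, -0.17]; 210 [0.37, -0.16, -0.12]; 225 [0.41, -0.08, -0.06]; 240 [0.42, 0.0, 0.01]; 255 [0.4, 0.09, 0.07]; 270 [0.36, 0.17, 0.13]; 285 [0.29, 0.24, 0.18]; 300 [0.2, 0.29, 0.22]; 315 [0.1, 0.32, 0.25]; 330 [-0.01, 0.33, 0.25]; 345 [-0.12, 0.32, 0.24];
```

Request:
send_rows(moves=[-0.22,0.29,0.21,0,0,0,1,-0.3,0.23,0.17,0,0,0,1,-0.37,0.16,0.12,0,0,0,1], squeeze=45)

```text
time: 20.2
ee_pos: [0.6051, -0.0899, 0.165]
tcp_rot: [160.6, -32.2, 122.3]
wrist_force: [1.6, -7.0, 1.8]
opening: 0.0141
grasp_force: 43.8
```

Request:
send_rows(moves=[-0.41,0.08,0.06,0,0,0,1,-0.42,0,-0.01,0,0,0,1,-0.4,-0.09,-0.07,0,0,0,1])

```text
time: 20.58
ee_pos: [0.574, -0.0902, 0.1647]
tcp_rot: [160.5, -32.3, 122.3]
wrist_force: [3.8, -5.1, 5.2]
opening: 0.014
grasp_force: 44.0
```

Request:
send_rows(moves=[-0.36,-0.17,-0.13,0,0,0,1,-0.29,-0.24,-0.18,0,0,0,1,-0.2,-0.29,-0.22,0,0,0,1,-0.1,-0.32,-0.25,0,0,0,1])

```text
time: 21.08
ee_pos: [0.5502, -0.1159, 0.1452]
tcp_rot: [160.5, -32.3, 122.3]
wrist_force: [7.0, -2.4, 7.9]
opening: 0.014
grasp_force: 44.2
```

Request:
send_rows(moves=[0.01,-0.33,-0.25,0,0,0,1,0.12,-0.32,-0.24,0,0,0,1,0.22,-0.29,-0.21,0,0,0,1])

```text
time: 21.45
ee_pos: [0.5586, -0.1392, 0.1277]
tcp_rot: [160.6, -32.4, 122.3]
wrist_force: [2.8, 0.7, 8.3]
opening: 0.0142
grasp_force: 44.1
```

Request:
send_rows(moves=[0.3,-0.23,-0.17,0,0,0,1,0.37,-0.16,-0.12,0,0,0,1,0.41,-0.08,-0.06,0,0,0,1,0.42,0,0.01,0,0,0,1,0.4,0.09,0.07,0,0,0,1])

```text
time: 22.08
ee_pos: [0.6055, -0.1491, 0.1203]
tcp_rot: [160.8, -32.4, 122.2]
wrist_force: [-4.1, -2.5, 6.7]
opening: 0.0134
grasp_force: 44.3
```

Request:
send_rows(moves=[0.36,0.17,0.13,0,0,0,1,0.29,0.24,0.18,0,0,0,1,0.2,0.29,0.22,0,0,0,1,0.1,0.32,0.25,0,0,0,1,-0.01,0.33,0.25,0,0,0,1,-0.12,0.32,0.24,0,0,0,1])

```text
time: 22.82
ee_pos: [0.6269, -0.1074, 0.1518]
tcp_rot: [160.6, -32.3, 122.3]
wrist_force: [2.2, -7.0, 2.2]
opening: 0.0136
grasp_force: 44.5
```

Request:
send_rows(moves=[-0.22,0.29,0.21,0,0,0,1,-0.3,0.23,0.17,0,0,0,1,-0.19,0.08,0.06,0,0,0,1])

```text
time: 23.2
ee_pos: [0.6091, -0.0918, 0.1636]
tcp_rot: [160.6, -32.3, 122.3]
wrist_force: [4.5, -2.7, 5.9]
opening: 0.014
grasp_force: 44.9
```

Request:
send_rows(moves=[-0.18,0.08,0.06,0,0,0,1,-0.2,0.05,0.04,0,0,0,1,-0.21,0.03,0.02,0,0,0,1])

```text
time: 23.58
ee_pos: [0.5943, -0.088, 0.1663]
tcp_rot: [160.6, -32.3, 122.3]
wrist_force: [3.4, -3.9, 6.2]
opening: 0.0139
grasp_force: 44.6
```

Request:
send_rows(moves=[-0.21,0,0,0,0,0,1,-0.21,0,-0.01,0,0,0,1,-0.2,-0.04,-0.03,0,0,0,1])

```text
time: 23.95
ee_pos: [0.5787, -0.0891, 0.1654]
tcp_rot: [160.6, -32.3, 122.3]
wrist_force: [3.3, -4.7, 5.7]
opening: 0.0142
grasp_force: 44.4
```

Request:
send_rows(moves=[-0.2,-0.05,-0.04,0,0,0,1,-0.19,-0.07,-0.05,0,0,0,1,-0.17,-0.1,-0.08,0,0,0,1])

```text
time: 24.32
ee_pos: [0.5714, -0.0915, 0.1642]
tcp_rot: [159.4, -32.2, 122.8]
wrist_force: [54.3, 25.0, 12.7]
opening: 0.0141
grasp_force: 54.9
```

The force jumps to about 55 N along the tangent at roughly 94° in this turn. This phase was free on the previous turn, so it is the stop. Now back a quarter turn.

Request:
send_rows(moves=[0.36,0.17,0.13,0,0,0,1,0.4,0.09,0.07,0,0,0,1,0.42,0,0.01,0,0,0,1,0.41,-0.08,-0.06,0,0,0,1,0.37,-0.16,-0.12,0,0,0,1,0.3,-0.23,-0.17,0,0,0,1,0.17,-0.22,-0.16,0,0,0,1,0,0,0,0,0,0,1])

```text
time: 25.32
ee_pos: [0.6256, -0.1057, 0.1532]
tcp_rot: [160.6, -32.4, 122.3]
wrist_force: [3.3, -3.8, 3.5]
opening: 0.014
grasp_force: 45.5
```

Run:
```python
from fit import *
from workcell import bot
g=geom(np.load("g2.npy"));o=bot.get_obs();C=np.array([.5902,-.1196,.1422])
for e in ([.5714,-.0915,.1642],o["ee_pos"]):
    v=e-C;print(np.degrees(np.arctan2(v@g["t"],v@g["d"]))%360,np.hypot(v@g["t"],v@g["d"]),v@g["n"])
print(o["ee_pos"],o["tcp_rot"],o["wrist_force"],o["opening"],o["time"])
```

```text
208.70912201664171 0.040326794638449036 0.0008942226726920827
117.5532001075375 0.03962151989682364 -1.2914707247011978e-05
[ 0.62562026 -0.10567743  0.15321964] [160.63980181 -32.35515536 122.25986246] [ 3.28061348 -3.77002471  3.49313747] 0.01403157717343174 25.325
```

About 91° back by the pose, so that's the quarter turn. Now I release, retract along the wheel axis, shut the fingers and go to the outboard side of the grip to fold it in.

Request:
send_rows(moves=[0,0,0,0,0,0,0,0,0,0,0,0,0,0,-0.01,-0.56,0.745,0,0,0,0,-0.01,-0.56,0.745,0,0,0,0,-0.01,-0.56,0.745,0,0,0,0,0.63,0.23,0.18,0,0,0,1,0.63,0.23,0.18,0,0,0,1,0,0,0,0,0,0,1])

```text
time: 26.32
ee_pos: [0.6566, -0.1351, 0.2175]
tcp_rot: [160.7, -32.4, 122.3]
wrist_force: [-0.6, -0.7, -0.9]
opening: 0.0001
grasp_force: 0.0
```

Run:
```python
from fit import *
from scipy.optimize import least_squares
from workcell import bot
d=look("wrist","w10");o=bot.get_obs();print(o["ee_pos"].round(4),o["wrist_force"].round(1),o["q"].round(1),o["opening"])
for k in ["wheel_face","grip_hinge","grip_middle"]:
    r=bot.landmark_of("wrist",k);print(k,[(np.round(r["pixel"],1).tolist(),round(r["p"],2)) for r in r[:3]])
for r in bot.trace("wrist","grip_middle")[:1]:print(r["p"],r["extent"])
x=np.load("g.npy")
for a in(108,112,116,120):
    x[4]=np.radians(a);G=geom(x);print(a,[fproj("w10",p).round(1).tolist() for p in(G["c"],G["hinge"],G["hinge"]+.03*G["n"],G["hinge"]+.055*G["n"])])
cv2.imwrite("pics/w10c.png",cv2.resize(d["color"][90:340,170:470,::-1],None,fx=2.4,fy=2.4,interpolation=2))
```

```text
[ 0.6561 -0.1354  0.2174] [-0.3  0.4 -0.8] [-26.8  40.7  51.5 119.1  32.9  31.1] -0.00017220575607084881
wheel_face [([230.2, 192.7], 0.68)]
grip_hinge [([277.4, 199.0], 0.91)]
grip_middle [([269.8, 214.3], 0.58), ([277.0, 196.8], 0.18)]
0.75 [254.5, 190.5, 282.1, 236.3]
108 [[229.9, 194.4], [276.3, 206.4], [270.0, 220.0], [263.4, 234.5]]
112 [[229.9, 194.4], [276.7, 202.9], [270.4, 216.2], [263.8, 230.3]]
116 [[229.9, 194.4], [276.7, 199.4], [270.4, 212.2], [263.8, 225.9]]
120 [[229.9, 194.4], [276.6, 195.9], [270.2, 208.3], [263.5, 221.5]]
```

Request:
send_rows(moves=[0.01,0.385,-0.51,0,0,0,1,0.01,0.385,-0.51,0,0,0,1,0.01,0.385,-0.51,0,0,0,1,0,0,0,0,0,0,1])

```text
time: 27.08
ee_pos: [0.6562, -0.1063, 0.1795]
tcp_rot: [160.7, -32.4, 122.3]
wrist_force: [-0.5, 0.1, 0.6]
opening: 0.0
grasp_force: 0.0
```

Request:
send_rows(moves=[-0.36,-0.13,-0.11,0,0,0,1,-0.36,-0.13,-0.11,0,0,0,1,-0.36,-0.13,-0.11,0,0,0,1])

```text
time: 27.45
ee_pos: [0.6296, -0.1173, 0.172]
tcp_rot: [160.6, -32.3, 122.3]
wrist_force: [2.3, 0.8, -0.1]
opening: -0.0003
grasp_force: 1.1
```

Request:
send_rows(moves=[-0.36,-0.13,-0.11,0,0,0,1,-0.36,-0.13,-0.11,0,0,0,1])

```text
time: 27.7
ee_pos: [0.6114, -0.1233, 0.1661]
tcp_rot: [160.6, -32.3, 122.3]
wrist_force: [3.2, 0.8, 0.6]
opening: -0.0001
grasp_force: 1.1
```

Request:
send_rows(moves=[-0.15,0.1,-0.25,0,0,0,1,-0.15,0.1,-0.25,0,0,0,1,-0.15,0.1,-0.25,0,0,0,1,0,0,0,0,0,0,1])

```text
time: 28.2
ee_pos: [0.6003, -0.1151, 0.1468]
tcp_rot: [160.7, -32.4, 122.3]
wrist_force: [-0.3, 0.2, 0.2]
opening: 0.0003
grasp_force: 0.0
```

Request:
send_rows(moves=[-0.04,0.06,-0.1,0,0,0,1,-0.04,0.06,-0.1,0,0,0,1,0,0,0,0,0,0,1])

```text
time: 28.58
ee_pos: [0.5989, -0.1125, 0.1425]
tcp_rot: [160.6, -32.3, 122.3]
wrist_force: [1.5, -1.4, 1.5]
opening: 0.0
grasp_force: 0.7
```

Run:
```python
from fit import *
from workcell import bot
d=look("wrist","w11");o=bot.get_obs();print(o["ee_pos"].round(4),o["wrist_force"].round(1))
for k in ["wheel_face","grip_hinge","grip_middle"]:
    r=bot.landmark_of("wrist",k);print(k,[(np.round(r["pixel"],1).tolist(),round(r["p"],2)) for r in r[:3]])
for r in bot.trace("wrist","grip_middle")[:2]:print(r["p"],r["extent"])
x=np.load("g.npy");x[4]=np.radians(115.5);G=geom(x)
print("c,h",[fproj("w11",G[k]).round(1) for k in("c","hinge")])
for f in(0,15,30,45,60,75,90):
    a=np.radians(f);u=-np.cos(a)*G["ax"]+np.sin(a)*G["n"];print(f,[fproj("w11",G["hinge"]+s*u).round(1).tolist() for s in(.03,.055)])
cv2.imwrite("pics/w11c.png",cv2.resize(d["color"][130:330,200:440,::-1],None,fx=3,fy=3,interpolation=2))
```

```text
[ 0.5988 -0.1125  0.1425] [ 0.8 -0.3  1.6]
wheel_face [([305.1, 233.8], 0.9)]
grip_hinge [([376.6, 242.4], 0.6), ([71.1, 378.0], 0.49), ([304.8, 237.6], 0.44)]
grip_middle [([321.8, 240.4], 0.87)]
0.68 [282.0, 227.6, 386.3, 258.8]
c,h [array([304.4, 233.3]), array([377.8, 242.9])]
0 [[322.1, 241.3], [275.4, 239.2]]
15 [[324.1, 247.6], [275.2, 251.1]]
30 [[330.4, 254.2], [283.1, 264.5]]
45 [[340.8, 260.4], [300.8, 278.5]]
60 [[354.9, 265.6], [328.5, 291.0]]
75 [[371.4, 269.1], [363.5, 299.5]]
90 [[388.5, 270.3], [400.6, 302.0]]
```

View pics/w11c.png

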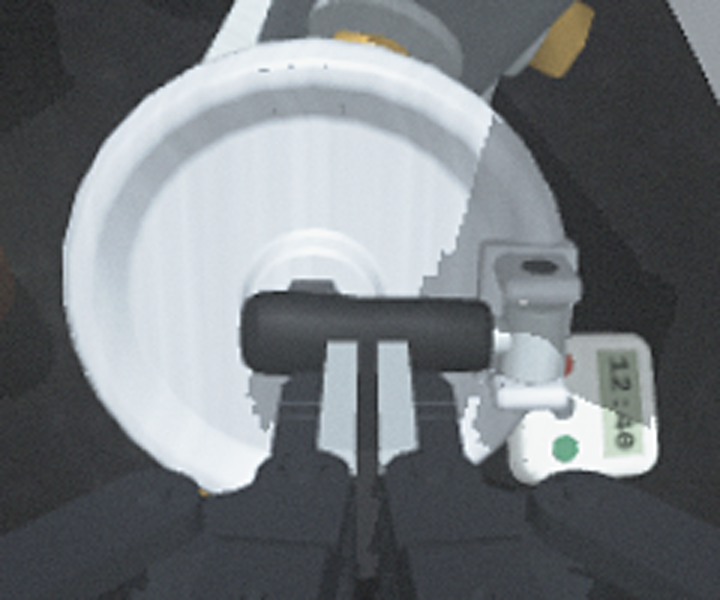

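The grip lies practically flat (row 332, along the face from crop column 245 to 495) with the finger tips on its top. I press a little to seat it, then leave.

Request:
send_rows(moves=[0,0.05,-0.065,0,0,0,1,0,0.05,-0.065,0,0,0,1,0,0,0,0,0,0,1])

```text
time: 29.2
ee_pos: [0.5991, -0.112, 0.1411]
tcp_rot: [160.6, -32.1, 122.2]
wrist_force: [-1.3, -14.6, 14.6]
opening: -0.0003
grasp_force: 9.7
```

Request:
send_rows(moves=[-0.01,-0.3,0.4,0,0,0,1,-0.01,-0.6,0.8,0,0,0,1,-0.01,-0.6,0.8,0,0,0,1,-0.01,-0.6,0.8,0,0,0,1,-0.01,-0.6,0.8,0,0,0,1,0,0,0,0,0,0,1,0,0,0,0,0,0,1])

```text
time: 30.08
ee_pos: [0.5975, -0.1772, 0.2281]
tcp_rot: [160.7, -32.4, 122.3]
wrist_force: [-0.3, 0.5, -0.6]
opening: -0.0002
grasp_force: 0.0
```

Run:
```python
from fit import *
from scipy.optimize import least_squares
from workcell import bot
d=look("wrist","w12");o=bot.get_obs();print(o["time"],o["ee_pos"].round(4),o["wrist_force"].round(1),o["qd"].round(2))
L={}
for k in ["wheel_face","grip_hinge","grip_middle"]:
    r=bot.landmark_of("wrist",k);print(k,[(np.round(r["pixel"],1).tolist(),round(r["p"],2)) for r in r[:3]]);L[k]=r[0]["pixel"] if r else None
x0=np.load("g.npy");print("c",fproj("w12",geom(x0)["c"]).round(1))
def f(p):
    x=x0.copy();x[4]=p[0];G=geom(x);m=G["hinge"]+.03*(-np.cos(p[1])*G["ax"]+np.sin(p[1])*G["n"]);return np.r_[fproj("w12",m)-L["grip_middle"],fproj("w12",G["hinge"])-L["grip_hinge"]]
s=least_squares(f,[2,.1]);print(np.degrees(s.x),s.fun.round(1))
for n in ["beaker_100","sample_jar_2","timer"]:
    look("scene","s12") if n=="beaker_100" else 0
    print(n,[(np.round(r["pixel"],1).tolist(),round(r["p"],2)) for r in bot.landmark_of("scene",n)[:1]])
```

```text
30.125 [ 0.5974 -0.177   0.2281] [ 0.5  0.5 -0.5] [ 0.14 -0.28 -0.2   0.25  0.07 -0.02]
wheel_face [([314.0, 187.1], 0.96)]
grip_hinge [([358.4, 189.0], 0.7)]
grip_middle [([322.7, 190.0], 0.77)]
c [311.3 186.3]
[118.07632609   6.13706359] [-0.   0.  -1.2 -0. ]
beaker_100 [([338.8, 253.1], 0.92)]
sample_jar_2 [([288.1, 228.3], 0.83)]
timer [([367.3, 218.3], 0.55)]
```

```bash
python3 -c "
from workcell import bot
print(bot.job_done())"
```

```text
the job is handed in; nothing more can be done
None
```

I wound the valve open until I felt its stop (about 1.5 turns), backed it off about 91°, pressed the grip flat and let go. The beaker and timer read as unmoved; the jar read about 4 px off, which I took as noise and did not recheck. The job was handed in at about 30 s with no verdict returned.

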